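# Spot-check the side bender's heater plate

### The arm

A 6-joint arm with a two-finger parallel gripper is mounted at the origin on the work surface. World frame = base frame: x ahead of the robot, y to its left, z up, the work surface at z = 0. Lengths are in m, angles in rad, forces in N, time in s.
With the tool pointing down it reaches from about 0.225 to 0.875 m from the base axis. Payload 3.4 kg.
Tool frame: the origin (TCP) lies at the very end of the fingers, on their centre line; the grasp point (between the pads) lies manip.pinch_z behind it (manip.pinch_z is the distance from the TCP to the grasp point, in m); z points along the fingers, y is the direction in which the jaws open and shut (so a half turn about z gives the same grasp; the last joint's range is limited). The gripper opens to 85 mm and grips with 20 to 120 N. Pads are 22 mm wide; open, the fingers measure 114 mm over their backs; the gripper's body (76 mm by 85 mm) begins 54 mm behind the grasp point. The pads swing forward as they close: fully open they stand 13 mm farther back than shut.
Start: joints at [1.218, 0.276, 1.505, -0, 1.361, -0.121], TCP at [0.132, 0.56, 0.231] pointing down, gripper open.
Joint ranges: [-2.89, 2.89], [-0.75, 2.08], [0.22, 2.7], [-1.18, 4.32], [0.11, 2.71], [-2.7, 2.7]. Speed limits (rad/s): [2.57, 2.57, 3.14, 3.14, 3.14, 3.14].

### API

Orientations are given as a unit quaternion [w, x, y, z].
In Python, from rig import manip, imaging, workorder gives the robot as it stands.
- The arm moves only by the tool apply_moves, never from a script. Its argument "moves" is one flat list of numbers, 7 for each row, row after row: the finger opening in m, from 0 to 0.0854, then the shift along the tool's x, y, z in m, then the turn, a rotation vector about the tool's x, y, z in rad. In form: [jaw, tx, ty, tz, rx, ry, rz, jaw, tx, ty, tz, rx, ry, rz, ...]. A call has exactly 8 rows; each row shifts and turns the pose as measured when the row begins, along the tool's axes as they then stand; what a row does not reach is not made up. A row lasts 1/12 s, in which the tool goes at most 41.7 mm and 7.16 degrees, less where a joint would pass 70% of its speed; a pose out of reach is approached as far as the arm can. A call with a gripper value outside its range is refused whole. The fingers move at their own pace and stop on an object; "newtons" is the grip in N (left out, the last holds). Time passes only in rows, so rows that do not move let the fingers close, or fill a call up. It gives the time, the measured TCP pose, the force and the opening at its end, in the units of the state.
- manip.get_state(): the state, without advancing time (a new reading comes with each control period).
- imaging.get_image(name): name is "side" or "top" or "wrist"; returns a dict with "image" (420x560x3 uint8, red, green, blue), "range_z" (420x560 float32, m along the optical axis (not along the pixel's ray), 0 where there is no reading), "fx", "fy", "cx", "cy" (pixels), "R" (3x3) and "t" (3): a world point X has camera coordinates R X + t. Camera axes: x right, y down, z forward; pixel columns grow to the right and rows downward; lengths in m; the calibration is good to about 2 mm. A picture is of the moment at which its call begins.
- workorder.sign_off(): hands the job in, once; it reports no verdict.
The state is a dict: "clock": time; "qpos": joint angles; "qd": joint speeds; "effort": joint torques, N m; "position": TCP position; "ee_rot": TCP orientation; "contact_force": force on the tool from outside, world axes, zero at the start; "moment": the same for the moment, N m; "width": finger opening in m.
Only numpy, scipy, OpenCV 4.12 (cv2) and the standard library are available. Lean on these libraries where they do the work, as an engineer would, in place of code of your own. Each camera call takes 0.05 s, during which the arm holds its last target.

### The job

Turn the heat controller's selector clockwise to its third click, counted from the anticlockwise stop (the long tick), and let go of it. Then pick up the spot thermometer, aim it squarely at the centre of the round black spot on the bending machine's sloping plate with its nose about 8 cm away, hold it steady there for a good two seconds, and lay it down on its flat underside, centred on the cork mat. Do not touch the bending machine, and leave the block, the clamp, the jar and the bottle where they are.

Things in the scene. Friction and masses are not known exactly. Their poses are not given: they have to be found in the camera images.
- selector (a joint): Angle of the controller's selector, rad: 0 at the anticlockwise stop, growing clockwise (seen from above its face) to 2.4 at the other stop. It clicks into a detent every 0.4 rad (peak about 0.05 N m, springs to the nearest click when let go), so the third click is 1.2. It starts at the stop, the first or the second click.
- selector_grip (a point): Grip point of the selector, on its turning axis, 33 mm out from the case's face. A black disc 54 mm across (its top 11 mm above the face) carries an upright bar 60 mm long, 14 mm thick, top 42 mm above the face, with a white line on its pointing end. z axis: the turning axis, out of the face; x: along the bar to its pointing end; y: across its thickness. The axes turn with it.
- controller: Heat controller, fixed: a white case 60 mm thick on a wooden stand, its 170 x 170 mm face sloping 30 degrees up away from the robot (about 155 mm high at the far edge); so the selector's axis leans 30 degrees from vertical towards the robot. The selector is 20 mm down the slope from the face's centre; dark ticks round it mark its clicks, the third click's the longest. Origin under its centre, on the bench.
- thermometer: Spot thermometer, a loose grey stick 150 mm long, 0.11 to 0.22 kg; origin at mid-length on its flat underside. x axis: to the nose; z: up out of the display side. Handle (x -75 to +31 mm) 30 mm wide, 32 mm high, black rubber tail; head (x 31 to 71 mm) 46 mm wide, 38 mm high, display on top, black lens at its end. The line of sight runs along x, 19 mm above the underside.
- thermo_mid (a point): Centre of the thermometer, at its mid-length, on the line of sight, 19 mm above its underside; axes as the thermometer's. The handle is gripped here across its 30 mm width; the centre of mass lies within 10 mm of it.
- thermo_nose (a point): The thermometer's lens, at the front end of the stick, on the line of sight: 75 mm ahead (+x) of thermo_mid.
- spot (a point): Centre of the round matt-black spot (36 mm across) on the steel plate (176 x 110 mm) of the bending machine. z axis: square out of the plate, upwards and roughly towards -y (25 to 45 degrees above level, different each time); x axis: level, along the plate; y axis: up the slope. The spot is 60 mm up from the plate's lower edge.
- bender: Bending machine, fixed: two rounded plywood cheeks on a base 220 mm (x) by 170 mm (y), 181 mm high, the sloping plate between the cheeks on its -y side. Origin at the centre of the base's underside.
- mat_top (a point): Centre of the top of a fixed cork mat 120 mm (x) by 180 mm (y), 4 mm thick, flat on the bench.
- caul_mid (a point): Bystander: middle of a loose dark wood block with two rounded humps, 150 mm long (x), 36 mm wide, 40 mm high, lying on the bench.
- clamp_mid (a point): Bystander: a loose bar clamp lying flat, 150 mm long (x), 56 mm wide, from 18 mm on its -y side to 38 mm on its +y side, 20 mm high; the point is the middle of its bar.
- jar_mid (a point): Bystander: middle of a closed white jar standing on the bench, 56 mm across, 85 mm high.
- bottle_mid (a point): Bystander: middle of a closed white glue bottle standing beyond the mat, 56 mm across, 160 mm high.

How it is judged:
On the way, in this order (a step that is already met when the one before it is completed fails the run):
1. the selector stands at its third click and is let go (value of joint selector between 1.08 and 1.32 rad and contact force between the fingers and selector below 0.1 N), for 0.3 s.
2. the thermometer, held still, looks at the black spot: line of sight within 15 mm of its centre sideways and in height, within 16 degrees of square, nose 45 to 125 mm away, for 2 s (x of spot in the frame of thermometer between 0.12 and 0.2 m and y of spot in the frame of thermometer between -0.015 and 0.015 m and z of spot in the frame of thermometer between 0.004 and 0.034 m and angle between the x axis of thermometer and the z axis of spot, either way round below 0.28 rad and linear speed of thermometer below 0.02 m/s and angular speed of thermometer below 0.15 rad/s and contact force between the fingers and thermometer above 0.5 N), for 2 s.
At the end, for the whole second after the job is handed in: The thermometer lies at rest, display up and flat (within 7 degrees), on the cork mat, its middle within 35 mm (mat's x) and 45 mm (mat's y) of the mat's centre, and the selector stands at its third click (1.08 to 1.32 rad) (value of joint selector between 1.08 and 1.32 rad and x of thermo_mid in the frame of mat_top between -0.035 and 0.035 m and y of thermo_mid in the frame of mat_top between -0.045 and 0.045 m and z of thermo_mid in the frame of mat_top between 0.012 and 0.026 m and angle between thermometer's own z axis and vertical below 0.12 rad and linear speed of thermometer below 0.02 m/s); the robot touches nothing.
It fails at once if the bending machine is touched (over 1 N) (contact force between bender and anything else above 1 N).
It fails at once if the dark wood block is moved by more than 25 mm (distance of caul_mid from where it was at the start of the episode above 0.025 m).
It fails at once if the bar clamp is moved by more than 25 mm (distance of clamp_mid from where it was at the start of the episode above 0.025 m).
It fails at once if the jar is moved by more than 25 mm (distance of jar_mid from where it was at the start of the episode above 0.025 m).
It fails at once if the bottle is moved by more than 25 mm (distance of bottle_mid from where it was at the start of the episode above 0.025 m).
It also fails if it takes over 67 s, if anything falls off the work surface, if the arm or the gripper's body presses on something with over 40 N, if the wrist force passes 120 N, or if a joint passes its speed limit or range.

## Working session

There is one attempt and no reset: what is moved stays moved. The work goes in short steps, Python scripts to look and compute and a tool call to move; the robot and the scene stay as the last step left them, time stands still between calls to the robot, and variables do not carry over. Pictures are saved under pics/ and viewed, and the job is handed in when it is done.

Besides the shell and the picture viewer there is one more tool, called after "Request:" as a command line: name --argument value ..., lists and objects as JSON in quotes. apply_moves: Moves the arm, as the interface text tells. Its arguments: {"type":"object","properties":{"moves":{"type":"array"},"newtons":{"type":"number"}},"required":["moves"]}

```bash
mkdir -p pics; ls
cat > look.py <<'E'
import sys,cv2,numpy as np,pickle
from rig import imaging
def snap(name,tag):
    d=imaging.get_image(name)
    cv2.imwrite(f"pics/{tag}.png",d["image"][:,:,::-1]); pickle.dump(d,open(f"pics/{tag}.pkl","wb")); return d
def load(tag): return pickle.load(open(f"pics/{tag}.pkl","rb"))
def pts(d):
    z=d["range_z"].astype(float); v,u=np.mgrid[:z.shape[0],:z.shape[1]]
    c=np.stack([(u-d["cx"])/d["fx"]*z,(v-d["cy"])/d["fy"]*z,z],-1)
    P=(c-np.array(d["t"]))@np.array(d["R"]); P[z<=0]=np.nan; return P
E
python3 - <<'E'
from look import *
from rig import manip
for n in ["side","top","wrist"]: snap(n,n+"0")
print(manip.get_state(), manip.pinch_z)
E
```

```text
pics
{'clock': 0.15, 'qpos': array([ 1.21802470e+00,  2.76450391e-01,  1.50583214e+00,  3.73854351e-05,
        1.36069754e+00, -1.21003717e-01]), 'qd': array([ 8.09781786e-04, -2.49012425e-04, -3.11947823e-03, -5.02448893e-04,
        7.93497178e-06,  5.85674423e-04]), 'effort': array([ 2.67048024e-03, -4.17144263e+01, -2.46033525e+01, -2.16841240e-04,
        7.62557524e-03, -5.63916657e-06]), 'position': array([0.13193633, 0.55926137, 0.23064211]), 'ee_rot': array([-1.80566796e-04,  1.15628616e-01,  9.93292274e-01, -6.70045424e-04]), 'contact_force': array([0.75432118, 0.1569941 , 0.13768179]), 'moment': array([ 0.00254403, -0.06991353,  0.03890435]), 'width': 0.08552231177430082} 0.0187
```

View pics/side0.png

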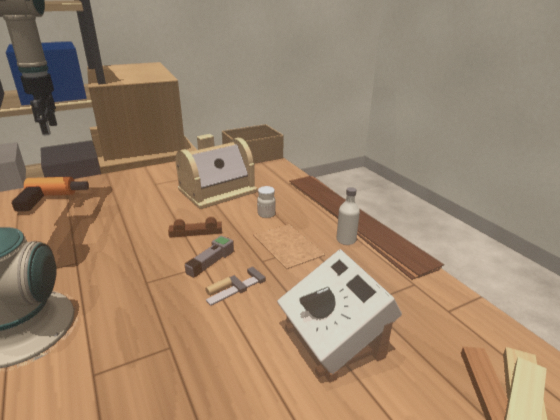

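View pics/top0.png

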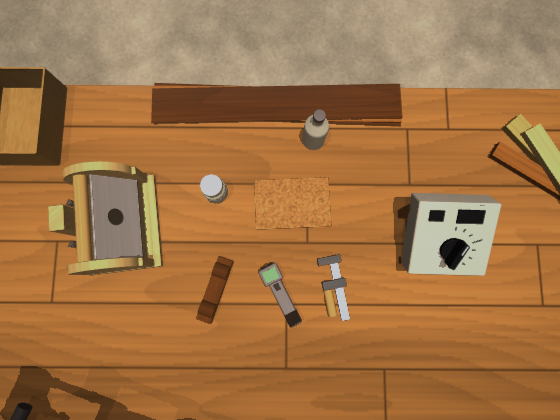

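View pics/wrist0.png

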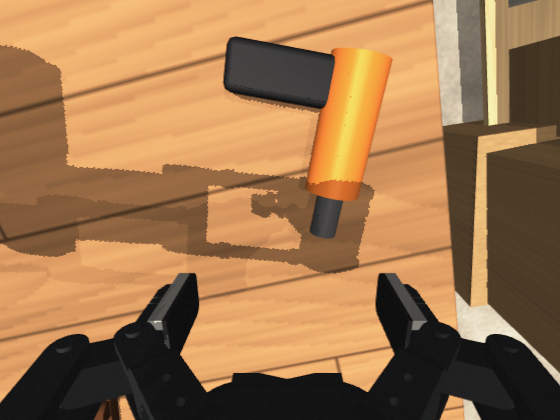

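Run:
```python
from look import *
d=load("top0");P=pts(d)
print(d["fx"],np.array(d["R"]).round(3),np.array(d["t"]).round(3))
for n,(u,v) in dict(spot=(116,217),mat=(293,203),tdisp=(271,276),ttail=(296,321),knob=(455,253),jar=(213,186),bottle=(319,117),caul=(215,290),clamp=(336,288),orig=(280,210)).items(): print(n,P[v-1:v+2,u-1:u+2].reshape(-1,3).mean(0).round(4))
im=d["image"][:,:,::-1]
a=cv2.resize(im[185:290,395:505],None,fx=5,fy=5,interpolation=cv2.INTER_CUBIC)
cv2.imwrite("pics/c_top.png",a)
s=load("side0"); cv2.imwrite("pics/c_side.png",cv2.resize(s["image"][245:370,270:405,::-1],None,fx=4,fy=4,interpolation=cv2.INTER_CUBIC))
cv2.imwrite("pics/t_top.png",cv2.resize(im[250:335,190:360],None,fx=4.5,fy=4.5,interpolation=cv2.INTER_CUBIC))
```

```text
409.69974522521534 [[ 0.006 -1.     0.006]
 [-0.988 -0.007 -0.155]
 [ 0.155 -0.005 -0.988]] [0.035 0.624 0.888]
spot [0.5971 0.3866 0.1102]
mat [0.6489 0.0067 0.0031]
tdisp [0.4753 0.0575 0.0381]
ttail [0.3764 0.0008 0.0311]
knob [ 0.5247 -0.3216  0.1302]
jar [0.6717 0.1873 0.0836]
bottle [ 0.804  -0.0413  0.1596]
caul [0.4429 0.1852 0.021 ]
clamp [ 0.4488 -0.0929  0.0089]
orig [0.6315 0.0379 0.0039]
```

View pics/c_top.png

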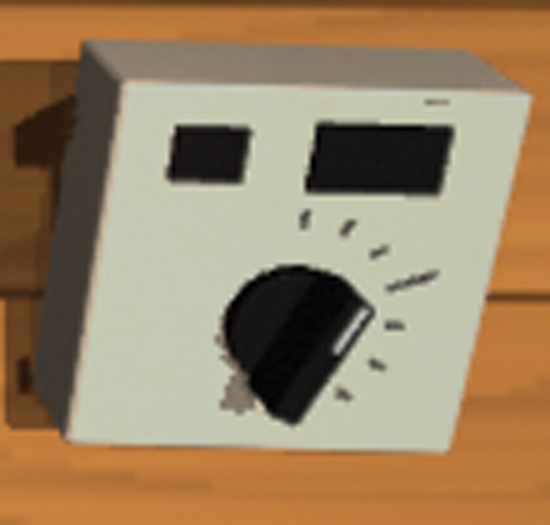

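View pics/c_side.png

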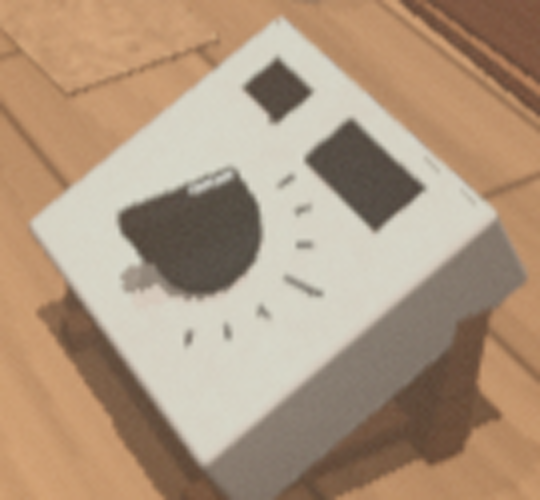

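View pics/t_top.png

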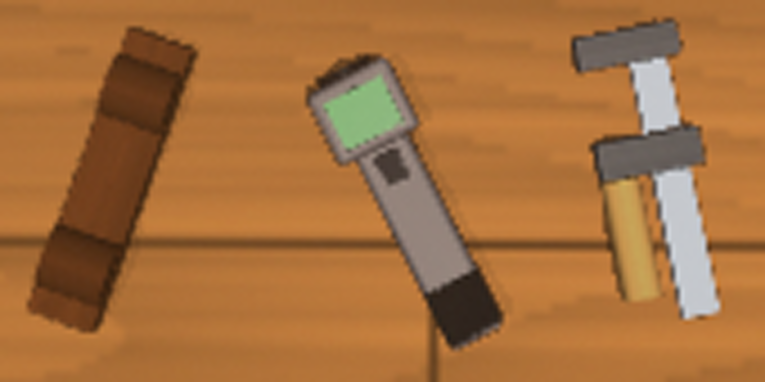

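```bash
cat > face.py <<'E'
from look import *
def fitplane(p,it=300,th=0.003):
    rng=np.random.default_rng(0);best=None
    for _ in range(it):
        a=p[rng.choice(len(p),3,False)];n=np.cross(a[1]-a[0],a[2]-a[0]);l=np.linalg.norm(n)
        if l<1e-9: continue
        n/=l;m=abs((p-a[0])@n)<th
        if best is None or m.sum()>best.sum(): best=m
    q=p[best];c=q.mean(0);n=np.linalg.svd(q-c,full_matrices=False)[2][2];n*=np.sign(n[2]);return c,n,best
def project(d,X):
    c=X@np.array(d["R"]).T+np.array(d["t"]);return np.stack([c[...,0]/c[...,2]*d["fx"]+d["cx"],c[...,1]/c[...,2]*d["fy"]+d["cy"]],-1)
def rect(d,O,ex,ey,half,n=600):
    g=np.linspace(-half,half,n);X,Y=np.meshgrid(g,g[::-1])
    W=O+X[...,None]*ex+Y[...,None]*ey
    uv=project(d,W).astype(np.float32)
    return cv2.remap(d["image"][:,:,::-1].copy(),uv[...,0],uv[...,1],cv2.INTER_CUBIC)
E
python3 - <<'E'
from face import *
for tag,box in (("top0",(195,280,405,500)),("side0",(250,365,275,400))):
    d=load(tag);P=pts(d)
    im=d["image"].astype(int)
    if tag=="top0":
        m=np.zeros(im.shape[:2],bool);m[box[0]:box[1],box[2]:box[3]]=1
    else:
        m=np.zeros(im.shape[:2],bool);m[box[0]:box[1],box[2]:box[3]]=1
    m&=(im.min(-1)>120)&np.isfinite(P[...,2])&(P[...,2]>0.03)
    p=P[m];c,n,b=fitplane(p);q=p[b]
    print(tag,len(q),c,n,np.degrees(np.arccos(n[2])))
    # in-plane rectangle
    ex=np.cross([0,1,0],n)  # up-slope-ish
    u=np.cross([0,0,1.],n);u/=np.linalg.norm(u);  # level
    w=np.cross(n,u) # up-slope
    # min area rect
    ab=np.stack([(q-c)@u,(q-c)@w],-1).astype(np.float32)
    r=cv2.minAreaRect(ab);print("rect",r)
    O=c+r[0][0]*u+r[0][1]*w; print("centre",O,"u",u,"w",w)
    np.savez(f"pics/face_{tag}.npz",O=O,u=u,w=w,n=n)
E
```

```text
top0 4268 [ 0.55620126 -0.32505992  0.11222803] [-0.49829192  0.00977112  0.86695426] 29.893389113149468
rect ((0.002700813114643097, -0.0022247806191444397), (0.16909678280353546, 0.16956987977027893), 0.13353846967220306)
centre [ 0.5542199  -0.3277224   0.11111922] u [-0.01960545 -0.99980779  0.        ] w [ 0.86678763 -0.01699703  0.49838771]
side0 5276 [ 0.54848578 -0.33916856  0.10858102] [-0.50010855  0.00810174  0.86592482] 30.011523783668586
rect ((-0.011603228747844696, 0.0041067153215408325), (0.16911537945270538, 0.17075596749782562), 89.74982452392578)
centre [ 0.55222936 -0.32762446  0.1106351 ] u [-0.01619784 -0.99986881  0.        ] w [ 0.86581122 -0.01402612  0.50017417]
```

Run:
```python
from face import *
out=[]
for tag in ("top0","side0"):
    f=np.load(f"pics/face_{tag}.npz");d=load(tag)
    K=f["O"]-0.02*f["w"];print(tag,"K",K.round(4),"grip",(K+.033*f["n"]).round(4))
    row=[]
    for h in (0,0.042):
        r=rect(d,K+h*f["n"],f["u"],f["w"],0.06,300)
        for k,a in enumerate(np.arange(0,2.41,.4)): pass
        cv2.drawMarker(r,(150,150),(0,0,255),cv2.MARKER_CROSS,10,1)
        row.append(r)
    out.append(np.hstack(row))
cv2.imwrite("pics/rect.png",np.vstack(out))
```

```text
top0 K [ 0.5369 -0.3274  0.1012] grip [ 0.5204 -0.3271  0.1298]
side0 K [ 0.5349 -0.3273  0.1006] grip [ 0.5184 -0.3271  0.1292]
```

View pics/rect.png

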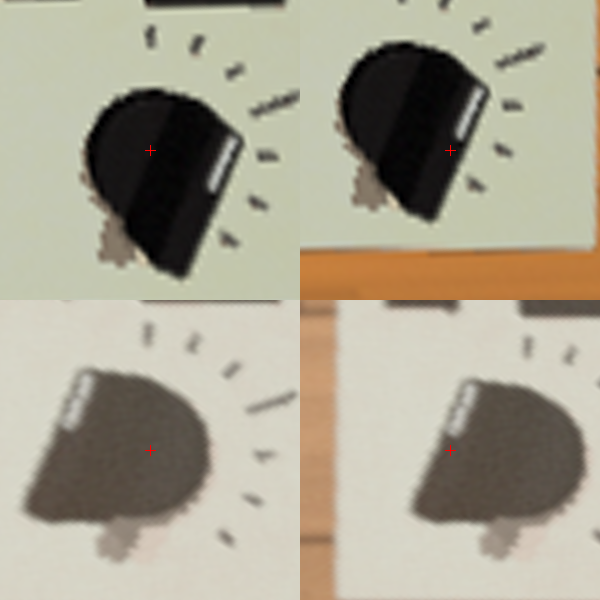

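Run:
```python
from face import *
for tag in ("top0","side0"):
    d=load(tag);P=pts(d);im=d["image"].astype(int)
    # plate: points near spot
    m=np.isfinite(P[...,2])&(np.linalg.norm(P-np.array([.597,.387,.11]),axis=-1)<0.09)
    sat=im.max(-1)-im.min(-1)
    m&=(sat<45)
    p=P[m];c,n,b=fitplane(p,th=.0025);q=p[b]
    print(tag,len(p),b.sum(),"n",n.round(4),"elev",np.degrees(np.arcsin(n[2])))
    mm=m.copy();mm[m]=b
    u=np.cross([0,0,1.],n);u/=np.linalg.norm(u);w=np.cross(n,u)
    dark=mm&(im.max(-1)<60 if tag=="top0" else im.max(-1)<75)
    nl,l,s,ct=cv2.connectedComponentsWithStats(dark.astype(np.uint8))
    for i in range(1,nl):
        if s[i][4]>15:
            S=P[l==i]; print(s[i],ct[i].round(1),S.mean(0).round(4),np.ptp((S-c)@u),np.ptp((S-c)@w))
    # thermo
    m=np.isfinite(P[...,2])&(abs(P[...,0]-.43)<.085)&(abs(P[...,1]-.03)<.07)&(P[...,2]>.012)&(P[...,2]<.06)&(P[...,1]>-.03)
    nl,l,s,ct=cv2.connectedComponentsWithStats(m.astype(np.uint8))
    for i in range(1,nl):
        if s[i][4]>60:
            S=P[l==i];r=cv2.minAreaRect(S[:,:2].astype(np.float32));print("th",s[i][4],r,S[:,2].max(),cv2.boxPoints(r).round(4).tolist())
            T=S[S[:,2]>.027];r=cv2.minAreaRect(T[:,:2].astype(np.float32));print("  top",r)
    # mat
    m=np.isfinite(P[...,2])&(abs(P[...,0]-.65)<.1)&(abs(P[...,1])<.13)&(P[...,2]>.0020)&(P[...,2]<.008)
    hsv=cv2.cvtColor(d["image"],cv2.COLOR_RGB2HSV)
    nl,l,s,ct=cv2.connectedComponentsWithStats(m.astype(np.uint8));i=1+s[1:,4].argmax()
    S=P[l==i];print("mat",s[i],S.mean(0),S.min(0),S.max(0),cv2.minAreaRect(S[:,:2].astype(np.float32)))
d=load("top0");cv2.imwrite("pics/mat.png",cv2.resize(d["image"][100:260,180:360,::-1],None,fx=4,fy=4,interpolation=cv2.INTER_CUBIC))
```

```text
top0 3902 3369 n [ 0.1092 -0.7988  0.5915] elev 36.26676375502346
[108 209  15  15 149] [114.9 216.3] [0.5983 0.3882 0.1123] 0.030854349540765845 0.03265421556215945
th 1015 ((0.43363693356513977, 0.03555953502655029), (0.1495809108018875, 0.04552514851093292), 27.18657112121582) 0.04190950118148703 [[0.35670000314712524, 0.02160000056028366], [0.3774999976158142, -0.01889999955892563], [0.5105999708175659, 0.0494999997317791], [0.48980000615119934, 0.09000000357627869]]
  top ((0.4335048198699951, 0.03549168258905411), (0.14928388595581055, 0.04552514851093292), 27.18657112121582)
mat [ 254  176   78   55 2825] [0.64889174 0.00940109 0.00396663] [ 0.5831637  -0.08379866  0.00200007] [0.71633459 0.10138029 0.00799626] ((0.6506437063217163, 0.009963519871234894), (0.12730096280574799, 0.1822643280029297), 2.769468307495117)
side0 1584 1036 n [ 0.1098 -0.8029  0.5859] elev 35.86996643727815
th 770 ((0.4318312108516693, 0.039170317351818085), (0.15298809111118317, 0.04881963133811951), 24.04245948791504) 0.04185396519769725 [[0.35199999809265137, 0.030300000682473183], [0.3718999922275543, -0.014299999922513962], [0.5116000175476074, 0.04800000041723251], [0.4916999936103821, 0.09260000288486481]]
  top ((0.4318312108516693, 0.039170317351818085), (0.15298809111118317, 0.04881963133811951), 24.04245948791504)
mat [ 254  223   71   46 1563] [0.6470121  0.00398979 0.00411841] [ 0.58321433 -0.0836036   0.0020006 ] [0.71545829 0.11008269 0.00790496] ((0.6493332982063293, 0.013484887778759003), (0.1259351521730423, 0.18967702984809875), 2.561248302459717)
```

View pics/mat.png

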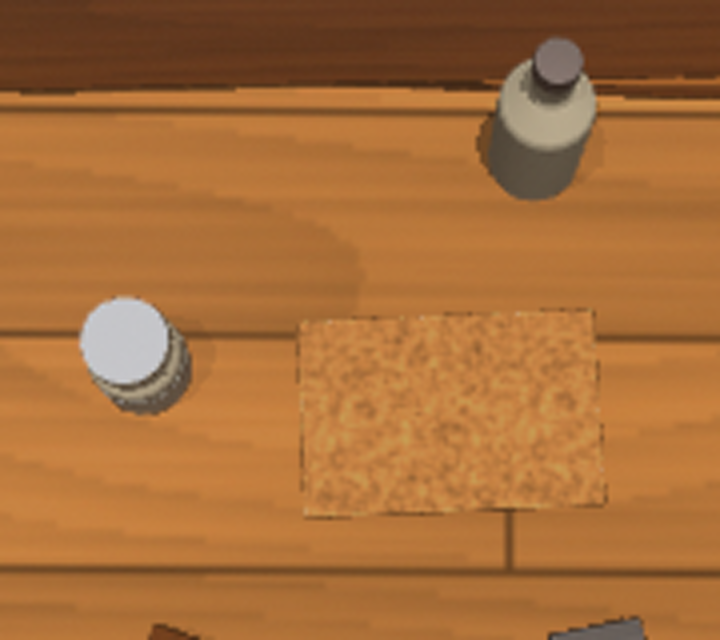

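```bash
cat > plan.py <<'E'
import numpy as np
from scipy.spatial.transform import Rotation as Ro, Slerp
from rig import manip
def cur():
    s=manip.get_state();q=s["ee_rot"];return np.array(s["position"]),Ro.from_quat([q[1],q[2],q[3],q[0]]),s
def stat():
    p,R,s=cur();print("t",round(s["clock"],2),"p",p.round(4),"q",np.array(s["qpos"]).round(2),"F",np.array(s["contact_force"]).round(1),"w",round(float(s["width"]),4))
def plan(p1,R1,jaw,n,lin=.040,ang=7.0,smooth=False):
    """n rows from current pose toward target; prints 8-row calls"""
    p0,R0,_=cur();rv=(R0.inv()*R1).as_rotvec()
    need=max(np.linalg.norm(p1-p0)/lin,np.degrees(np.linalg.norm(rv))/ang)
    print("need rows %.1f dist %.4f ang %.2f"%(need,np.linalg.norm(p1-p0),np.degrees(np.linalg.norm(rv))))
    for i in range(n):
        Ra=R0*Ro.from_rotvec(rv*i/n);d=Ra.inv().apply((p1-p0)/n)
        print(", ".join("%g"%x for x in [jaw,*d.round(4),*(rv/n).round(4)]),end=",\n" if i%8!=7 else "\n---\n")
def Rmat(x,y,z): 
    M=np.stack([x,y,z],1);U,_,V=np.linalg.svd(M);return Ro.from_matrix(U@V)
nf=np.array([-.4992,.0089,.8665]);nf/=np.linalg.norm(nf)
u=np.cross([0,0,1.],nf);u/=np.linalg.norm(u);w=np.cross(nf,u)
K=np.array([.536,-.3273,.101])
def knob(ang_deg):
    a=np.radians(ang_deg);b=np.cos(a)*u+np.sin(a)*w;t=np.cross(nf,b);return Rmat(-b,t,-nf)
E
python3 - <<'E'
from plan import *
print(knob(66.7).as_matrix().round(2))
plan(K+.12*nf,knob(66.7),.055,32)
E
```

```text
[[-0.79  0.36  0.5 ]
 [ 0.41  0.91 -0.01]
 [-0.46  0.2  -0.87]]
need rows 23.8 dist 0.9504 ang 31.91
0.055, -0.0168, -0.0245, 0.0008, -0.005, -0.0156, 0.0059,
0.055, -0.017, -0.0244, 0.001, -0.005, -0.0156, 0.0059,
0.055, -0.0171, -0.0243, 0.0011, -0.005, -0.0156, 0.0059,
0.055, -0.0172, -0.0242, 0.0013, -0.005, -0.0156, 0.0059,
0.055, -0.0173, -0.0241, 0.0014, -0.005, -0.0156, 0.0059,
0.055, -0.0174, -0.024, 0.0016, -0.005, -0.0156, 0.0059,
0.055, -0.0176, -0.0239, 0.0017, -0.005, -0.0156, 0.0059,
0.055, -0.0177, -0.0238, 0.0019, -0.005, -0.0156, 0.0059
---
0.055, -0.0178, -0.0237, 0.002, -0.005, -0.0156, 0.0059,
0.055, -0.0179, -0.0236, 0.0022, -0.005, -0.0156, 0.0059,
0.055, -0.018, -0.0235, 0.0023, -0.005, -0.0156, 0.0059,
0.055, -0.0181, -0.0234, 0.0025, -0.005, -0.0156, 0.0059,
0.055, -0.0182, -0.0233, 0.0027, -0.005, -0.0156, 0.0059,
0.055, -0.0183, -0.0232, 0.0028, -0.005, -0.0156, 0.0059,
0.055, -0.0184, -0.0231, 0.003, -0.005, -0.0156, 0.0059,
0.055, -0.0185, -0.023, 0.0032, -0.005, -0.0156, 0.0059
---
0.055, -0.0185, -0.023, 0.0033, -0.005, -0.0156, 0.0059,
0.055, -0.0186,
[... 156 characters left out ...]
9,
0.055, -0.0189, -0.0226, 0.0041, -0.005, -0.0156, 0.0059,
0.055, -0.0189, -0.0225, 0.0042, -0.005, -0.0156, 0.0059,
0.055, -0.019, -0.0224, 0.0044, -0.005, -0.0156, 0.0059,
0.055, -0.0191, -0.0223, 0.0046, -0.005, -0.0156, 0.0059
---
0.055, -0.0191, -0.0222, 0.0048, -0.005, -0.0156, 0.0059,
0.055, -0.0192, -0.0221, 0.005, -0.005, -0.0156, 0.0059,
0.055, -0.0192, -0.022, 0.0052, -0.005, -0.0156, 0.0059,
0.055, -0.0193, -0.022, 0.0053, -0.005, -0.0156, 0.0059,
0.055, -0.0193, -0.0219, 0.0055, -0.005, -0.0156, 0.0059,
0.055, -0.0193, -0.0218, 0.0057, -0.005, -0.0156, 0.0059,
0.055, -0.0194, -0.0217, 0.0059, -0.005, -0.0156, 0.0059,
0.055, -0.0194, -0.0216, 0.0061, -0.005, -0.0156, 0.0059
---
```

Request:
apply_moves --moves '[0.055,-0.017,-0.025,-0.001,-0.005,-0.015,0.006,0.055,-0.017,-0.025,-0.001,-0.005,-0.015,0.006,0.055,-0.017,-0.025,-0.001,-0.005,-0.015,0.006,0.055,-0.017,-0.025,-0.001,-0.005,-0.015,0.006,0.055,-0.017,-0.025,-0.001,-0.005,-0.015,0.006,0.055,-0.017,-0.025,-0.001,-0.005,-0.015,0.006,0.055,-0.017,-0.025,-0.001,-0.005,-0.015,0.006,0.055,-0.017,-0.025,-0.001,-0.005,-0.015,0.006]' --newtons 30

```text
clock: 0.82
position: [0.2143, 0.327, 0.2377]
ee_rot: [0.063, 0.137, 0.989, 0.011]
contact_force: [0.3, 0.2, -0.1]
width: 0.0549
```

Request:
apply_moves --moves '[0.055,-0.018,-0.024,0.001,-0.005,-0.015,0.006,0.055,-0.018,-0.024,0.001,-0.005,-0.015,0.006,0.055,-0.018,-0.024,0.001,-0.005,-0.015,0.006,0.055,-0.018,-0.024,0.001,-0.005,-0.015,0.006,0.055,-0.018,-0.024,0.001,-0.005,-0.015,0.006,0.055,-0.018,-0.024,0.001,-0.005,-0.015,0.006,0.055,-0.018,-0.024,0.001,-0.005,-0.015,0.006,0.055,-0.018,-0.024,0.001,-0.005,-0.015,0.006]'

```text
clock: 1.48
position: [0.295, 0.0907, 0.243]
ee_rot: [0.129, 0.155, 0.979, 0.024]
contact_force: [0.9, -0.4, -0.2]
width: 0.0551
```

```bash
cat >> plan.py <<'E'
def planc(p1,R1,jaw,ncalls):
    p0,R0,_=cur();stat();rv=(R0.inv()*R1).as_rotvec();N=8*ncalls
    print("rows needed lin %.1f ang %.1f | dist %.4f ang %.2f"%(np.linalg.norm(p1-p0)/.0417,np.degrees(np.linalg.norm(rv))/7.16,np.linalg.norm(p1-p0),np.degrees(np.linalg.norm(rv))))
    for c in range(ncalls):
        Ra=R0*Ro.from_rotvec(rv*(8*c+3.5)/N);d=Ra.inv().apply((p1-p0)/N)
        print("[%g, "%jaw+", ".join("%g"%x for x in [*d.round(4),*(rv/N).round(4)])+"] x8")
E
python3 - <<'E'
from plan import *
planc(K+.12*nf,knob(66.7),.055,2)
E
```

```text
t 1.48 p [0.295  0.0907 0.243 ] q [ 0.09 -0.31  2.08 -0.02  1.11 -1.16] F [ 0.9 -0.4 -0.2] w 0.0551
rows needed lin 10.9 ang 2.3 | dist 0.4561 ang 16.12
[0.055, -0.0181, -0.0213, 0.0057, -0.0049, -0.0155, 0.0066] x8
[0.055, -0.0184, -0.0206, 0.0071, -0.0049, -0.0155, 0.0066] x8
```

Tracking is accurate.

Request:
apply_moves --moves '[0.055,-0.018,-0.0213,0.0057,-0.005,-0.0155,0.0066,0.055,-0.018,-0.0213,0.0057,-0.005,-0.0155,0.0066,0.055,-0.018,-0.0213,0.0057,-0.005,-0.0155,0.0066,0.055,-0.018,-0.0213,0.0057,-0.005,-0.0155,0.0066,0.055,-0.018,-0.0213,0.0057,-0.005,-0.0155,0.0066,0.055,-0.018,-0.0213,0.0057,-0.005,-0.0155,0.0066,0.055,-0.018,-0.0213,0.0057,-0.005,-0.0155,0.0066,0.055,-0.018,-0.0213,0.0057,-0.005,-0.0155,0.0066]'

```text
clock: 2.15
position: [0.3833, -0.1295, 0.2255]
ee_rot: [0.2, 0.183, 0.962, 0.037]
contact_force: [0.8, -0.2, 0.7]
width: 0.0549
```

Request:
apply_moves --moves '[0.055,-0.0184,-0.0206,0.007,-0.005,-0.0155,0.0066,0.055,-0.0184,-0.0206,0.007,-0.005,-0.0155,0.0066,0.055,-0.0184,-0.0206,0.007,-0.005,-0.0155,0.0066,0.055,-0.0184,-0.0206,0.007,-0.005,-0.0155,0.0066,0.055,-0.0184,-0.0206,0.007,-0.005,-0.0155,0.0066,0.055,-0.0184,-0.0206,0.007,-0.005,-0.0155,0.0066,0.055,-0.0184,-0.0206,0.007,-0.005,-0.0155,0.0066,0.055,-0.0184,-0.0206,0.007,-0.005,-0.0155,0.0066]'

```text
clock: 2.82
position: [0.4704, -0.3511, 0.2059]
ee_rot: [0.263, 0.211, 0.94, 0.05]
contact_force: [0.1, 0.4, 0.0]
width: 0.0551
```

Run:
```python
from plan import *
from face import *
planc(K+.12*nf,knob(66.7),.055,1)
d=snap("wrist","w1")
r=rect(d,K+.042*nf,u,w,.06,400)
cv2.drawMarker(r,(200,200),(0,0,255),cv2.MARKER_CROSS,12,1)
r2=rect(d,K,u,w,.06,400);cv2.drawMarker(r2,(200,200),(0,0,255),cv2.MARKER_CROSS,12,1)
cv2.imwrite("pics/w1r.png",np.hstack([r,r2]))
P=pts(d);c=K+.042*nf;h=(P-K)@nf;m=np.isfinite(h)&(abs(h-.042)<.004)&(np.linalg.norm(P-c,axis=-1)<.045)
S=P[m]-K;ab=np.stack([S@u,S@w],-1).astype(np.float32);print(m.sum(),cv2.minAreaRect(ab),np.median(h[m]))
```

```text
t 2.82 p [ 0.4704 -0.3511  0.2059] q [-1.04  0.14  1.89  0.6   0.89 -2.5 ] F [0.1 0.4 0. ] w 0.0551
rows needed lin 0.6 ang 0.2 | dist 0.0256 ang 1.50
[0.055, 0.0008, 0.0031, 0.0004, 0.0001, 0.0027, -0.0019] x8
1354 ((0.0008776653558015823, -0.0016964524984359741), (0.059435807168483734, 0.014052851125597954), 67.16839599609375) 0.04130039092782968
```

View pics/w1.png

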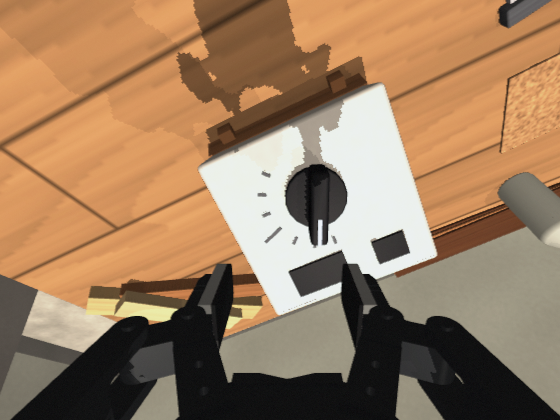

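View pics/w1r.png

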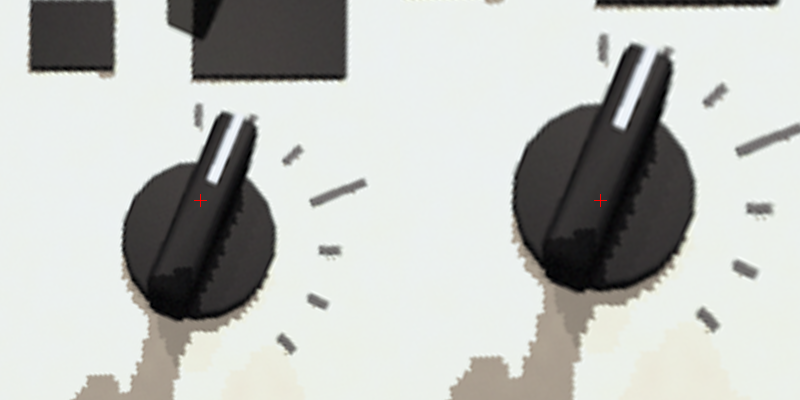

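```bash
cat >> plan.py <<'E'
K=K+.0008*u-.0014*w-.0006*nf
E
python3 - <<'E'
from plan import *
print(K);planc(K+.06*nf,knob(67),.055,1)
E
```

```text
[ 0.5350724  -0.32808359  0.09978117]
t 2.87 p [ 0.4719 -0.3579  0.2058] q [-1.04  0.15  1.88  0.6   0.89 -2.5 ] F [ 2.4 -5.5  1.2] w 0.0549
rows needed lin 1.7 ang 0.3 | dist 0.0703 ang 1.97
[0.055, 0.0015, 0.0036, 0.0079, -0.0007, 0.0032, -0.0027] x8
```

Request:
apply_moves --moves '[0.055,0.003,0.007,0.003,-0.001,0.006,-0.004,0.055,0.003,0.007,0.003,-0.001,0.006,-0.004,0.055,0.003,0.007,0.008,-0.001,0.006,-0.004,0.055,0.003,0.007,0.012,-0.001,0.006,-0.004,0.055,0,0,0.012,0,0,0,0.055,0,0,0.012,0,0,0,0.055,0,0,0.01,0,0,0,0.055,0,0,0,0,0,0]'

```text
clock: 3.53
position: [0.5028, -0.3163, 0.1485]
ee_rot: [0.25, 0.201, 0.946, 0.053]
contact_force: [0.1, 0.0, 0.3]
width: 0.0551
```

Run:
```python
from plan import *
from face import *
planc(K+.018*nf,knob(67),.055,1)
d=snap("wrist","w2")
P=pts(d);c=K+.042*nf;h=(P-K)@nf;m=np.isfinite(h)&(abs(h-.042)<.004)&(np.linalg.norm(P-c,axis=-1)<.045)
S=P[m]-K;ab=np.stack([S@u,S@w],-1).astype(np.float32);print(m.sum(),cv2.minAreaRect(ab),np.median(h[m]))
```

```text
t 3.53 p [ 0.5028 -0.3163  0.1485] q [-0.93  0.21  1.96  0.62  0.75 -2.5 ] F [0.1 0.  0.3] w 0.0551
rows needed lin 1.0 ang 0.1 | dist 0.0421 ang 0.58
[0.055, -0.001, -0.0011, 0.005, 0.0006, -0.0011, -0.0002] x8
2239 ((9.254692122340202e-05, -0.00011813081800937653), (0.06005452573299408, 0.013701947405934334), 66.91080474853516) 0.04192355614602927
```

View pics/w2.png

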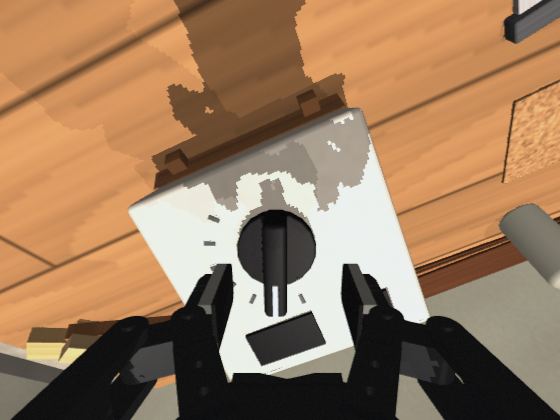

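Request:
apply_moves --moves '[0.055,-0.003,-0.003,0.002,0.002,-0.003,0,0.055,-0.003,-0.003,0.002,0.002,-0.003,0,0.055,-0.002,-0.002,0.008,0,-0.002,-0.001,0.055,0,-0.001,0.008,0,0,0,0.055,0,0,0.008,0,0,0,0.055,0,0,0.008,0,0,0,0.055,0,0,0.004,0,0,0,0.055,0,0,0,0,0,0]'

```text
clock: 4.25
position: [0.5284, -0.33, 0.1152]
ee_rot: [0.255, 0.201, 0.945, 0.048]
contact_force: [-0.2, -0.1, 0.2]
width: 0.055
```

Run:
```python
from plan import *
planc(K+.018*nf,knob(67),.055,1)
```

```text
t 4.25 p [ 0.5284 -0.33    0.1152] q [-0.9   0.29  1.96  0.68  0.66 -2.55] F [-0.2 -0.1  0.2] w 0.055
rows needed lin 0.1 ang 0.0 | dist 0.0031 ang 0.24
[0.055, 0.0003, 0.0001, -0.0002, -0.0002, 0.0005, 0.0001] x8
```

Request:
apply_moves --moves '[0.03,0.001,0.0005,-0.001,0,0,0,0.01,0.001,0.0005,-0.001,0,0,0,0,0,0,0,0,0,0,0,0,0,0,0,0,0,0,0,0,0,0,0,0,0,0,0,0,0,0,0,0,0,0,0,0,0,0,0,0,0,0,0,0]' --newtons 30

```text
schema error: expected a multiple of 7 numbers
```

Run:
```python
from plan import *
print("target");planc(K+.018*nf,knob(67-45.84),0,1)
```

```text
target
t 4.25 p [ 0.5284 -0.33    0.1152] q [-0.9   0.29  1.96  0.68  0.66 -2.55] F [-0.2 -0.1  0.2] w 0.055
rows needed lin 0.1 ang 6.4 | dist 0.0031 ang 45.90
[0, 0.0004, 0, -0.0002, 0, 0.0005, 0.1001] x8
```

Request:
apply_moves --moves '[0.03,0.001,0.0005,-0.001,0,0,0,0.01,0.001,0.0005,-0.001,0,0,0,0,0,0,0,0,0,0,0,0,0,0,0,0,0,0,0,0,0,0,0,0,0,0,0,0,0,0,0,0,0,0,0,0,0,0,0,0,0,0,0,0,0]' --newtons 30

```text
clock: 4.92
position: [0.5263, -0.3263, 0.1157]
ee_rot: [0.255, 0.201, 0.945, 0.05]
contact_force: [2.5, 0.1, -2.1]
width: 0.014
```

Run:
```python
from plan import *
print("target");planc(K+.018*nf,knob(67-45.84),0,1)
```

```text
target
t 4.92 p [ 0.5263 -0.3263  0.1157] q [-0.9   0.28  1.96  0.68  0.66 -2.55] F [ 2.5  0.1 -2.1] w 0.014
rows needed lin 0.0 ang 6.4 | dist 0.0017 ang 45.86
[0, -0.0001, -0.0002, 0, 0.0003, 0.0002, 0.1] x8
```

Request:
apply_moves --moves '[0,0,0,0,0,0,0.1,0,0,0,0,0,0,0.1,0,0,0,0,0,0,0.1,0,0,0,0,0,0,0.1,0,0,0,0,0,0,0.1,0,0,0,0,0,0,0.1,0,0,0,0,0,0,0.1,0,0,0,0,0,0,0.1]'

```text
clock: 5.58
position: [0.5265, -0.326, 0.1158]
ee_rot: [0.213, 0.567, 0.782, 0.149]
contact_force: [3.0, 0.4, -1.6]
width: 0.0132
```

Run:
```python
from plan import *
print("target");planc(K+.018*nf,knob(67-45.84),0,1)
```

```text
target
t 5.58 p [ 0.5265 -0.326   0.1158] q [-0.9   0.28  1.96  0.68  0.66 -1.72] F [ 3.   0.4 -1.6] w 0.0132
rows needed lin 0.0 ang 0.3 | dist 0.0020 ang 2.11
[0, -0.0002, -0.0001, 0, 0.0004, -0, -0.0046] x8
```

Request:
apply_moves --moves '[0,0,0,0,0,0,-0.02,0,0,0,0,0,0,-0.01,0.03,0,0,0,0,0,0,0.05,0,0,0,0,0,0,0.055,0,0,0,0,0,0,0.055,0,0,0,0,0,0,0.055,0,0,-0.01,0,0,0,0.055,0,0,-0.02,0,0,0]'

```text
clock: 6.25
position: [0.51, -0.3254, 0.1404]
ee_rot: [0.213, 0.552, 0.793, 0.145]
contact_force: [-0.4, -1.3, 0.9]
width: 0.0548
```

Request:
apply_moves --moves '[0.055,0,0,-0.02,0,0,0,0.055,0,0,-0.025,0,0,0,0.055,0,0,-0.025,0,0,0,0.055,0,0,-0.01,0,0,0,0.055,0,0,0,0,0,0,0.055,0,0,0,0,0,0,0.055,0,0,0,0,0,0,0.055,0,0,0,0,0,0]'

```text
clock: 6.92
position: [0.4656, -0.3261, 0.2191]
ee_rot: [0.217, 0.551, 0.793, 0.142]
contact_force: [-0.6, -0.0, -0.5]
width: 0.055
```

Run:
```python
from plan import *
from face import *
d=snap("wrist","w3")
P=pts(d);c=K+.042*nf;h=(P-K)@nf;m=np.isfinite(h)&(abs(h-.042)<.004)&(np.linalg.norm(P-c,axis=-1)<.045)
S=P[m]-K;ab=np.stack([S@u,S@w],-1).astype(np.float32);print(m.sum(),cv2.minAreaRect(ab),np.median(h[m]))
stat()
az=np.radians(28);x=np.array([np.cos(az),np.sin(az),0]);z=np.array([0,0,-1.]);y=np.cross(z,x)
planc(np.array([.40,.02,.22]),Rmat(x,y,z),.07,3)
```

```text
1153 ((-0.000280940905213356, 0.0002604629844427109), (0.05917806550860405, 0.01317956205457449), 21.299541473388672) 0.04202477567950702
t 6.97 p [ 0.4656 -0.3259  0.2188] q [-1.01  0.1   1.89  0.55  0.92 -1.66] F [ 0.6 -0.1 -0.9] w 0.0549
t 6.97 p [ 0.4656 -0.3259  0.2188] q [-1.01  0.1   1.89  0.55  0.92 -1.66] F [ 0.6 -0.1 -0.9] w 0.0549
rows needed lin 8.4 ang 12.1 | dist 0.3521 ang 86.83
[0.07, 0.0145, -0.0002, -0.0021, 0.0224, -0.0078, 0.0585] x8
[0.07, 0.0126, -0.0071, -0.0023, 0.0224, -0.0078, 0.0585] x8
[0.07, 0.0079, -0.0123, -0.0012, 0.0224, -0.0078, 0.0585] x8
```

View pics/w3.png

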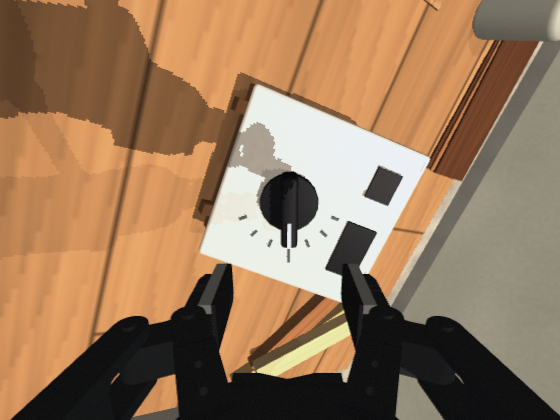

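Request:
apply_moves --moves '[0.07,0.0145,0,-0.003,0.022,-0.008,0.058,0.07,0.0145,0,-0.003,0.022,-0.008,0.058,0.07,0.0145,0,-0.003,0.022,-0.008,0.058,0.07,0.0145,0,-0.003,0.022,-0.008,0.058,0.07,0.0145,0,-0.003,0.022,-0.008,0.058,0.07,0.0145,0,-0.003,0.022,-0.008,0.058,0.07,0.0145,0,-0.003,0.022,-0.008,0.058,0.07,0.0145,0,-0.003,0.022,-0.008,0.058]'

```text
clock: 7.63
position: [0.4405, -0.2072, 0.2169]
ee_rot: [0.143, 0.75, 0.638, 0.098]
contact_force: [-0.2, -0.1, 0.8]
width: 0.0701
```

Request:
apply_moves --moves '[0.07,0.0126,-0.007,-0.0023,0.022,-0.008,0.058,0.07,0.0126,-0.007,-0.0023,0.022,-0.008,0.058,0.07,0.0126,-0.007,-0.0023,0.022,-0.008,0.058,0.07,0.0126,-0.007,-0.0023,0.022,-0.008,0.058,0.07,0.0126,-0.007,-0.0023,0.022,-0.008,0.058,0.07,0.0126,-0.007,-0.0023,0.022,-0.008,0.058,0.07,0.0126,-0.007,-0.0023,0.022,-0.008,0.058,0.07,0.0126,-0.007,-0.0023,0.022,-0.008,0.058]'

```text
clock: 8.3
position: [0.4201, -0.0825, 0.2126]
ee_rot: [0.061, 0.894, 0.442, 0.042]
contact_force: [0.3, -0.2, 0.1]
width: 0.0703
```

```bash
cat >> plan.py <<'E'
def flat(azdeg):
    az=np.radians(azdeg);x=np.array([np.cos(az),np.sin(az),0]);z=np.array([0,0,-1.]);return Rmat(x,np.cross(z,x),z)
E
python3 - <<'E'
from plan import *
planc(np.array([.40,.02,.22]),flat(28),.07,1)
E
```

```text
t 8.3 p [ 0.4201 -0.0825  0.2126] q [-0.34 -0.01  1.91 -0.03  1.1   0.33] F [ 0.3 -0.2  0.1] w 0.0703
rows needed lin 2.5 ang 3.6 | dist 0.1047 ang 26.01
[0.07, 0.0067, -0.0111, -0.0017, 0.0174, -0.0065, 0.0536] x8
```

Request:
apply_moves --moves '[0.07,0.0075,-0.013,-0.0017,0.02,-0.008,0.061,0.07,0.0075,-0.013,-0.0017,0.02,-0.008,0.061,0.07,0.0075,-0.013,-0.0017,0.02,-0.008,0.061,0.07,0.0075,-0.013,-0.0017,0.02,-0.008,0.061,0.07,0.0075,-0.013,-0.0017,0.02,-0.008,0.061,0.07,0.0075,-0.013,-0.0017,0.02,-0.008,0.061,0.07,0.0075,-0.013,-0.0017,0.02,-0.008,0.061,0.07,0,0,0,0,0,0]'

```text
clock: 8.97
position: [0.3965, 0.0308, 0.2114]
ee_rot: [-0.007, 0.972, 0.236, -0.011]
contact_force: [0.7, -1.0, -0.3]
width: 0.0701
```

```bash
cat > th.py <<'E'
from look import *
def therm(d,zlo=.026,zhi=.05):
    P=pts(d)
    m=np.isfinite(P[...,2])&(abs(P[...,0]-.43)<.09)&(P[...,1]>-.04)&(P[...,1]<.11)&(P[...,2]>zlo)&(P[...,2]<zhi)
    nl,l,s,ct=cv2.connectedComponentsWithStats(m.astype(np.uint8));i=1+s[1:,4].argmax();S=P[l==i]
    r=cv2.minAreaRect(S[:,:2].astype(np.float32));print(len(S),r,np.percentile(S[:,2],[5,50,95]).round(4))
    c=np.array(r[0]);a=np.radians(r[2] if r[1][0]>r[1][1] else r[2]+90)
    x=np.array([np.cos(a),np.sin(a)]);x*=np.sign(x[0]);y=np.array([-x[1],x[0]])
    for _ in range(3):
        A=(S[:,:2]-c)@x;B=(S[:,:2]-c)@y;sl=[]
        h=(A>-.07)&(A<.025)
        X=[];Y=[];W=[]
        for a0 in np.arange(-.065,.02,.01):
            k=(A>a0)&(A<a0+.01)
            if k.sum()>5: X.append(a0+.005);lo,hi=np.percentile(B[k],[2,98]);Y.append((lo+hi)/2);W.append(hi-lo)
        p=np.polyfit(X,Y,1);ang=np.arctan2(x[1],x[0])+np.arctan(p[0]);c=c+p[1]*y;x=np.array([np.cos(ang),np.sin(ang)]);y=np.array([-x[1],x[0]])
    A=(S[:,:2]-c)@x;print("az",np.degrees(ang),"A range",np.percentile(A,[.3,99.7]),"c",c,"handle w",np.round(W,4))
    return c,x,y
E
python3 - <<'E'
from plan import *
from th import *
stat();d=snap("wrist","w4");therm(d);therm(load("top0"))
E
```

```text
t 8.97 p [0.3965 0.0308 0.2114] q [-0.1   0.03  1.86  0.01  1.28  0.99] F [ 0.7 -1.  -0.3] w 0.0701
5013 ((0.43341702222824097, 0.03569694608449936), (0.14839604496955872, 0.04600762575864792), 27.237520217895508) [0.0298 0.0326 0.0385]
az 28.06527446380144 A range [-0.07363276  0.07382002] c [0.4336335  0.03527699] handle w [0.0294 0.0301 0.0289 0.0286 0.0283 0.028  0.0288 0.0295 0.0292]
1009 ((0.4335048198699951, 0.03549168258905411), (0.14928388595581055, 0.04552514851093292), 27.18657112121582) [0.029  0.0329 0.0391]
az 27.4376818171954 A range [-0.07366871  0.07448142] c [0.43376615 0.03498286] handle w [0.0293 0.0297 0.0278 0.0279 0.0278 0.0279 0.028  0.028  0.0281]
```

View pics/w4.png

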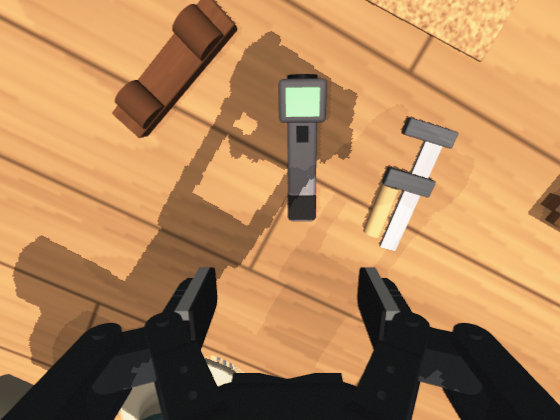

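Run:
```python
from plan import *
planc(np.array([.4337,.0352,.05]),flat(27.8),.07,1)
```

```text
t 9.02 p [0.3961 0.0298 0.2111] q [-0.11  0.03  1.86  0.01  1.27  0.99] F [ 0.7 -0.1  0.6] w 0.0697
rows needed lin 4.0 ang 0.2 | dist 0.1655 ang 1.58
[0.07, 0.0047, 0.0018, 0.0201, -0.0023, 0.0024, -0.0009] x8
```

Request:
apply_moves --moves '[0.07,0.006,0.002,0.02,-0.003,0.003,-0.001,0.07,0.006,0.002,0.023,-0.003,0.003,-0.001,0.07,0.006,0.002,0.023,-0.003,0.003,-0.001,0.07,0.006,0.002,0.023,-0.003,0.003,-0.001,0.07,0.006,0.002,0.023,-0.003,0.003,-0.001,0.07,0.006,0.002,0.023,-0.003,0.003,-0.001,0.07,0.002,0.002,0.023,0,0,0,0.07,0,0,0.003,0,0,0]'

```text
clock: 9.68
position: [0.4377, 0.0312, 0.0425]
ee_rot: [0.004, 0.969, 0.248, 0.002]
contact_force: [-0.5, -0.2, 0.1]
width: 0.0702
```

Run:
```python
from plan import *
from th import *
planc(np.array([.4337,.0352,.006]),flat(27.8),.07,1)
therm(snap("wrist","w5"))
```

```text
t 9.68 p [0.4377 0.0312 0.0425] q [-0.08  0.27  2.06 -0.01  0.8   0.99] F [-0.5 -0.2  0.1] w 0.0702
rows needed lin 0.9 ang 0.1 | dist 0.0369 ang 1.02
[0.07, -0.0002, -0.0007, 0.0046, 0.0011, -0.0002, 0.0019] x8
15941 ((0.4339923560619354, 0.0356692299246788), (0.14799337089061737, 0.046214453876018524), 27.626785278320312) [0.0301 0.033  0.0385]
az 27.87319781417182 A range [-0.07196945  0.07382387] c [0.434162   0.03534505] handle w [0.0295 0.0299 0.0281 0.0284 0.0282 0.0284 0.0282 0.0285 0.0284]
```

View pics/w5.png

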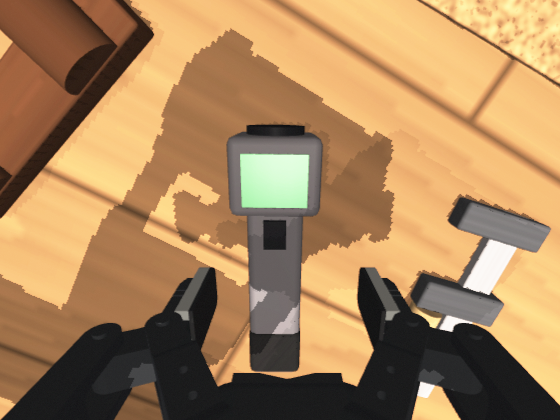

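Request:
apply_moves --moves '[0.07,0,-0.002,0,0.003,0,0.005,0.07,0,-0.002,0.004,0.003,0,0.005,0.07,-0.001,-0.001,0.008,0.003,-0.001,0.005,0.07,0,0,0.01,0,0,0,0.07,0,0,0.01,0,0,0,0.07,0,0,0.005,0,0,0,0.07,0,0,0,0,0,0,0.07,0,0,0,0,0,0]'

```text
clock: 10.4
position: [0.4382, 0.0343, 0.0095]
ee_rot: [0.001, 0.971, 0.24, 0.006]
contact_force: [-0.6, 0.2, 0.7]
width: 0.0699
```

Run:
```python
from plan import *
planc(np.array([.4338,.0352,.006]),flat(27.8),.07,1)
```

```text
t 10.4 p [0.4382 0.0343 0.0095] q [-0.08  0.33  2.11  0.    0.7   1.  ] F [-0.6  0.2  0.7] w 0.0699
rows needed lin 0.1 ang 0.1 | dist 0.0057 ang 0.69
[0.07, -0.0004, -0.0004, 0.0004, 0.0007, -0.0013, 0] x8
```

Request:
apply_moves --moves '[0.07,-0.002,-0.0015,0.002,0.003,-0.006,0,0.07,-0.001,-0.0015,0.0015,0.003,-0.005,0,0.04,-0.001,0,0,0,0,0,0.02,0,0,0,0,0,0,0,0,0,0,0,0,0,0,0,0,0,0,0,0,0,0,0,0,0,0,0,0,0,0,0,0,0,0]' --newtons 40

```text
clock: 11.07
position: [0.4343, 0.0352, 0.0078]
ee_rot: [0.0, 0.971, 0.24, 0.001]
contact_force: [-0.5, -0.2, -1.6]
width: 0.0297
```

Run:
```python
from plan import *
planc(np.array([.4338,.0352,.006]),flat(27.8),.07,1)
p,R,s=cur();print(R.as_matrix().round(4))
```

```text
t 11.07 p [0.4343 0.0352 0.0078] q [-0.08  0.33  2.11  0.    0.7   1.01] F [-0.5 -0.2 -1.6] w 0.0297
rows needed lin 0.0 ang 0.0 | dist 0.0019 ang 0.16
[0.07, -0.0001, -0, 0.0002, 0.0002, -0.0003, 0.0001] x8
[[ 0.8843  0.4669  0.0027]
 [ 0.4669 -0.8843 -0.    ]
 [ 0.0024  0.0013 -1.    ]]
```

```bash
cat >> plan.py <<'E'
spot=np.array([.598,.388,.1115]);ns=np.array([.1095,-.801,.589]);ns/=np.linalg.norm(ns)
def aim(dist,off=.0112):
    x=-ns;z=np.array([0,0,-1.]);z=z-(z@x)*x;z/=np.linalg.norm(z);return spot+dist*ns+off*z,Rmat(x,np.cross(z,x),z)
E
python3 - <<'E'
from plan import *
p,R=aim(.157);print(p,R.as_matrix().round(3))
planc(np.array([.44,.04,.20]),flat(40),0,1)
E
```

```text
[0.61608037 0.25574086 0.194897  ] [[-0.109  0.991  0.08 ]
 [ 0.801  0.135 -0.583]
 [-0.589 -0.    -0.808]]
t 11.07 p [0.4343 0.0352 0.0078] q [-0.08  0.33  2.11  0.    0.7   1.01] F [-0.5 -0.2 -1.6] w 0.0297
rows needed lin 4.6 ang 1.7 | dist 0.1923 ang 12.17
[0, 0.001, -0.0001, -0.024, 0.0002, -0.0003, -0.0265] x8
```

Request:
apply_moves --moves '[0,0,0,-0.01,0,0,0,0,0,0,-0.02,0,0,0,0,0,0,-0.03,0,0,-0.02,0,0,0,-0.03,0,0,-0.04,0,0,0,-0.03,0,0,-0.05,0,0,0,-0.03,0,0,-0.05,0,0,0,-0.03,0,0,-0.05,0,0,0,-0.015,0,0,0]'

```text
clock: 11.73
position: [0.4284, 0.0354, 0.2056]
ee_rot: [-0.003, 0.938, 0.346, -0.007]
contact_force: [0.9, 0.4, -0.8]
width: 0.0292
```

Run:
```python
from plan import *
p,R=aim(.24);print(p)
planc(p,R,0,2)
```

```text
[0.62516654 0.18927488 0.24377149]
t 11.73 p [0.4284 0.0354 0.2056] q [-0.08  0.08  1.82  0.    1.25  0.78] F [ 0.9  0.4 -0.8] w 0.0292
rows needed lin 6.1 ang 9.3 | dist 0.2527 ang 66.77
[0, 0.0146, 0.0041, -0.0043, -0.0206, -0.0357, -0.0601] x8
[0, 0.0093, 0.0109, -0.0065, -0.0206, -0.0357, -0.0601] x8
```

Request:
apply_moves --moves '[0,0.0146,0.004,-0.0045,-0.0205,-0.0355,-0.06,0,0.0146,0.004,-0.0045,-0.0205,-0.0355,-0.06,0,0.0146,0.004,-0.0045,-0.0205,-0.0355,-0.06,0,0.0146,0.004,-0.0045,-0.0205,-0.0355,-0.06,0,0.0146,0.004,-0.0045,-0.0205,-0.0355,-0.06,0,0.0146,0.004,-0.0045,-0.0205,-0.0355,-0.06,0,0.0146,0.004,-0.0045,-0.0205,-0.0355,-0.06,0,0.0146,0.004,-0.0045,-0.0205,-0.0355,-0.06]'

```text
clock: 12.4
position: [0.5278, 0.1111, 0.2324]
ee_rot: [0.128, 0.812, 0.559, -0.11]
contact_force: [-0.2, -0.7, -0.1]
width: 0.0291
```

Run:
```python
from plan import *
p,R=aim(.24);print(p)
planc(p,R,0,1)
```

```text
[0.62516654 0.18927488 0.24377149]
t 12.4 p [0.5278 0.1111 0.2324] q [ 0.29  0.31  1.51 -0.31  1.47  0.71] F [-0.2 -0.7 -0.1] w 0.0291
rows needed lin 3.0 ang 4.5 | dist 0.1254 ang 32.45
[0, 0.0098, 0.0108, -0.0057, -0.019, -0.0342, -0.059] x8
```

Request:
apply_moves --moves '[0,0.0098,0.0108,-0.0057,-0.019,-0.034,-0.059,0,0.0098,0.0108,-0.0057,-0.019,-0.034,-0.059,0,0.0098,0.0108,-0.0057,-0.019,-0.034,-0.059,0,0.0098,0.0108,-0.0057,-0.019,-0.034,-0.059,0,0.0098,0.0108,-0.0057,-0.019,-0.034,-0.059,0,0.0098,0.0108,-0.0057,-0.019,-0.034,-0.059,0,0.0098,0.0108,-0.0057,-0.019,-0.034,-0.059,0,0.0098,0.0108,-0.0057,-0.019,-0.034,-0.059]'

```text
clock: 13.07
position: [0.6266, 0.1964, 0.2371]
ee_rot: [0.234, 0.613, 0.725, -0.208]
contact_force: [0.0, -0.2, -1.3]
width: 0.0289
```

Run:
```python
from plan import *
from face import *
p,R=aim(.157);print(p)
planc(p,R,0,1)
snap("wrist","w6");snap("side","s6");
```

```text
[0.61608037 0.25574086 0.194897  ]
t 13.07 p [0.6266 0.1964 0.2371] q [ 0.51  0.54  1.25 -0.59  1.61  0.4 ] F [ 0.  -0.2 -1.3] w 0.0289
rows needed lin 1.8 ang 0.2 | dist 0.0736 ang 1.76
[0, 0.0092, -0.0001, -0.0002, 0.0005, 0.001, 0.0037] x8
```

View pics/w6.png

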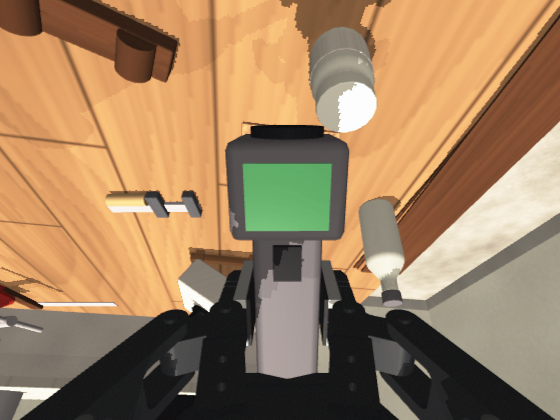

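View pics/s6.png

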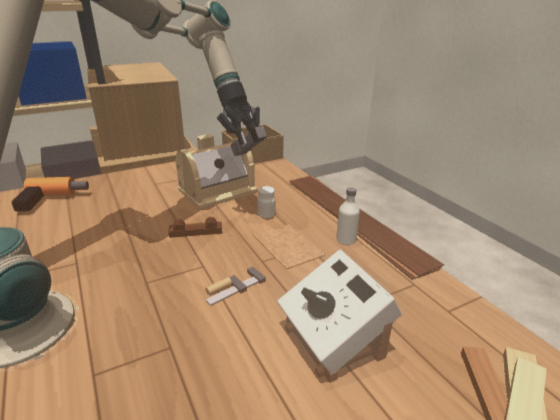

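Run:
```python
from plan import *
from face import *
d=load("wrist" if 0 else "w6");P=pts(d);p,R,_=cur()
T=R.inv().apply((P-p).reshape(-1,3)).reshape(P.shape)
m=np.zeros(P.shape[:2],bool);m[168:228,248:328]=1
S=T[m&np.isfinite(T[...,2])];c,n,b=fitplane(S,th=.001);print("display",S.mean(0),n,b.mean())
m[:]=0;m[285:350,270:308]=1;S=T[m&np.isfinite(T[...,2])];c,n,b=fitplane(S,th=.001);print("handle",S.mean(0),n,b.mean())
m=np.isfinite(T[...,2])&(abs(T[...,1])<.04)&(T[...,0]>.035)&(T[...,0]<.09)&(T[...,2]<.005)&(T[...,2]>-.035)
S=T[m];print(np.percentile(S[:,0],[1,99]),np.percentile(S[:,1],[1,99]),np.percentile(S[:,2],[1,99]))
```

```text
display [ 0.04622208  0.00015374 -0.02996379] [-0.0014283   0.00452996  0.99998872] 0.8973447627012335
handle [-0.01168373  0.00060616 -0.02345541] [-0.00303359 -0.00395815  0.99998757] 0.9313287281592848
[0.03545933 0.07100922] [-0.02213824  0.02175265] [-0.03120596 -0.01011625]
```

Request:
apply_moves --moves '[0,0.013,0,0,0.001,0.002,0.007,0,0.013,0,0,0.001,0.002,0.007,0,0.013,0,0,0.001,0.002,0.007,0,0.013,0,0,0.001,0.002,0.007,0,0.012,0,0,0,0,0,0,0.008,0,0,0,0,0,0,0.002,0,0,0,0,0,0,0,0,0,0,0,0]'

```text
clock: 13.83
position: [0.6139, 0.2625, 0.1844]
ee_rot: [0.23, 0.627, 0.716, -0.205]
contact_force: [0.0, -0.1, -1.9]
width: 0.0291
```

```bash
cat > chk.py <<'E'
from plan import *
from face import *
p,R,s=cur();mid=p+R.apply([0,0,-.0112]);M=R.as_matrix();th=Ro.from_matrix(M@np.diag([1,-1,-1]))
und=mid-th.apply([0,0,.019])
print("spot in therm",th.inv().apply(spot-und).round(4),"ang",np.arccos(-(th.apply([1,0,0])@ns)).round(3),"qd",np.abs(s["qd"]).max().round(3))
E
python3 - <<'E'
from chk import *
planc(*aim(.157),0,1)
d=snap("top","t7");P=pts(d);cv2.imwrite("pics/t7c.png",cv2.resize(d["image"][130:310,30:260,::-1],None,fx=3,fy=3))
E
```

```text
spot in therm [ 0.1453 -0.0009  0.0227] ang 0.005 qd 0.012
t 13.83 p [0.6139 0.2625 0.1844] q [ 0.59  0.61  1.23 -0.55  1.6   0.52] F [ 0.  -0.1 -1.9] w 0.0291
rows needed lin 0.3 ang 0.1 | dist 0.0126 ang 0.48
[0, -0.0015, 0.0002, -0.0005, -0.0009, -0.0005, -0.0002] x8
```

View pics/t7c.png

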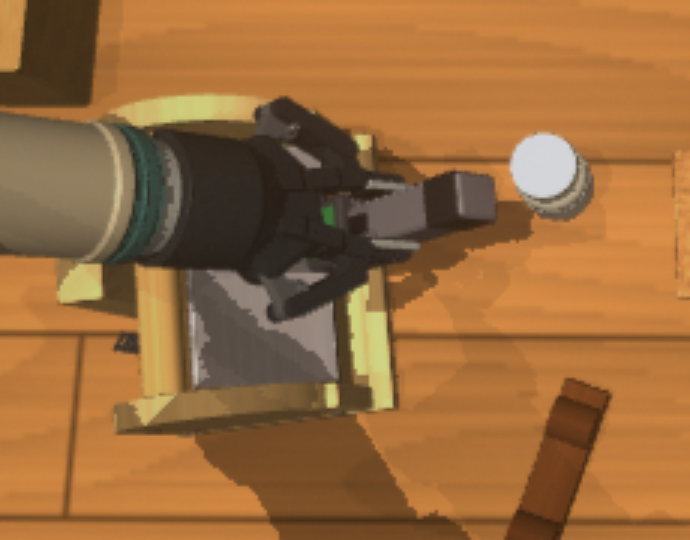

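Request:
apply_moves --moves '[0,-0.004,0.001,-0.001,-0.003,0,0,0,-0.004,0.001,-0.001,-0.003,0,0,0,-0.003,0,-0.002,0,0,0,0,0,0,0,0,0,0,0,0,0,0,0,0,0,0,0,0,0,0,0,0,0,0,0,0,0,0,0,0,0,0,0,0,0,0]'

```text
clock: 14.55
position: [0.6184, 0.2529, 0.1991]
ee_rot: [0.233, 0.628, 0.715, -0.201]
contact_force: [0.8, -0.4, -0.2]
width: 0.0292
```

```bash
python3 chk.py
```

```text
spot in therm [0.1621 0.0031 0.0167] ang 0.009 qd 0.002
```

Request:
apply_moves --moves '[0,0,0,0,0,0,0,0,0,0,0,0,0,0,0,0,0,0,0,0,0,0,0,0,0,0,0,0,0,0,0,0,0,0,0,0,0,0,0,0,0,0,0,0,0,0,0,0,0,0,0,0,0,0,0,0]'

```text
clock: 15.22
position: [0.6181, 0.2532, 0.1983]
ee_rot: [0.233, 0.628, 0.715, -0.201]
contact_force: [1.0, 0.4, -1.0]
width: 0.0293
```

```bash
python3 chk.py
```

```text
spot in therm [0.1613 0.0027 0.0172] ang 0.008 qd 0.002
```

Request:
apply_moves --moves '[0,0,0,0,0,0,0,0,0,0,0,0,0,0,0,0,0,0,0,0,0,0,0,0,0,0,0,0,0,0,0,0,0,0,0,0,0,0,0,0,0,0,0,0,0,0,0,0,0,0,0,0,0,0,0,0]'

```text
clock: 15.88
position: [0.6181, 0.2532, 0.1983]
ee_rot: [0.233, 0.628, 0.715, -0.201]
contact_force: [-0.3, 0.0, -1.4]
width: 0.0294
```

Request:
apply_moves --moves '[0,0,0,0,0,0,0,0,0,0,0,0,0,0,0,0,0,0,0,0,0,0,0,0,0,0,0,0,0,0,0,0,0,0,0,0,0,0,0,0,0,0,0,0,0,0,0,0,0,0,0,0,0,0,0,0]'

```text
clock: 16.55
position: [0.6181, 0.2531, 0.1983]
ee_rot: [0.233, 0.628, 0.715, -0.201]
contact_force: [-0.2, 0.0, -1.1]
width: 0.0293
```

Request:
apply_moves --moves '[0,0,0,0,0,0,0,0,0,0,0,0,0,0,0,0,0,0,0,0,0,0,0,0,0,0,0,0,0,0,0,0,0,0,0,0,0,0,0,0,0,0,0,0,0,0,0,0,0,0,0,0,0,0,0,0]'

```text
clock: 17.22
position: [0.6181, 0.2531, 0.1983]
ee_rot: [0.233, 0.628, 0.715, -0.201]
contact_force: [0.3, -0.2, -0.8]
width: 0.0291
```

```bash
python3 chk.py;python3 -c "
from plan import *
stat()
from look import *
snap('side','s8');d=snap('wrist','w8')
s=load('s8');cv2.imwrite('pics/s8c.png',cv2.resize(s['image'][90:230,150:320,::-1],None,fx=4,fy=4))"
```

```text
spot in therm [0.1614 0.0026 0.0172] ang 0.008 qd 0.002
t 17.22 p [0.6181 0.2531 0.1983] q [ 0.58  0.6   1.23 -0.56  1.61  0.51] F [ 0.3 -0.2 -0.8] w 0.0291
```

View pics/s8c.png

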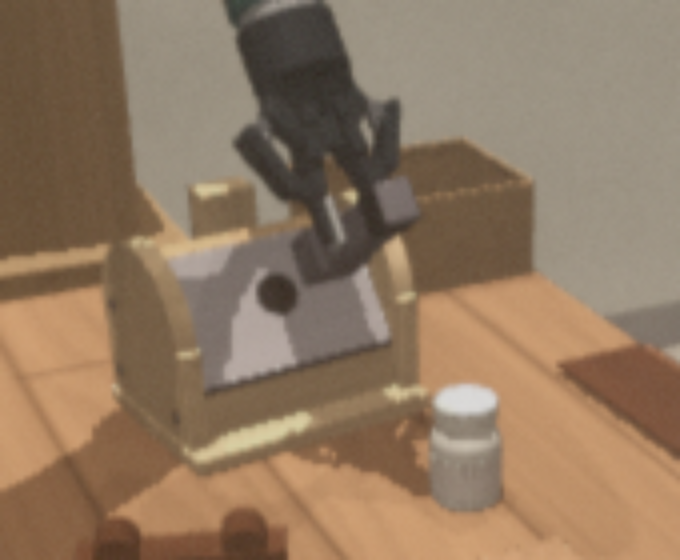

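Run:
```python
from plan import *
from face import *
for t,im in (("side0",None),("top0",None)):
    d=load(t);c=project(d,spot).round(1);u0,v0=c.round().astype(int)
    g=cv2.cvtColor(d["image"],cv2.COLOR_RGB2GRAY)[v0-14:v0+15,u0-14:u0+15]
    _,b=cv2.threshold(g,0,255,cv2.THRESH_BINARY_INV+cv2.THRESH_OTSU)
    nl,l,s,ct=cv2.connectedComponentsWithStats(b)
    i=l[14,14];print(t,"proj",c,"blob",ct[i]+[u0-14,v0-14],s[i])
```

```text
side0 proj [219.1 163.2] blob [218.65060241 163.26506024] [ 9 10 10 10 83]
top0 proj [115.2 216.5] blob [115.05853659 216.3902439 ] [  7   6  15  17 205]
```

Run:
```python
from plan import *
planc(np.array([.645,.02,.2]),flat(92),0,2)
```

```text
t 17.32 p [0.6181 0.2531 0.1983] q [ 0.58  0.6   1.23 -0.56  1.61  0.51] F [-0.2 -1.1 -1.4] w 0.0293
rows needed lin 5.6 ang 5.1 | dist 0.2347 ang 36.22
[0, -0.013, 0.0001, 0.0068, 0.0022, 0.039, 0.0057] x8
[0, -0.0144, 0.0008, 0.0025, 0.0022, 0.039, 0.0057] x8
```

Request:
apply_moves --moves '[0,-0.01,0,0,0,0,0,0,-0.02,0,0,0,0,0,0,-0.02,0,0.003,0.002,0.03,0.005,0,-0.015,0,0.007,0.002,0.04,0.006,0,-0.015,0,0.007,0.002,0.04,0.006,0,-0.015,0,0.007,0.002,0.04,0.006,0,-0.015,0,0.007,0.002,0.04,0.006,0,-0.015,0,0.007,0.002,0.04,0.006]'

```text
clock: 17.98
position: [0.6334, 0.1212, 0.2382]
ee_rot: [0.149, 0.659, 0.727, -0.126]
contact_force: [-1.1, 0.1, -1.6]
width: 0.0293
```

Run:
```python
from plan import *
planc(np.array([.649,.009,.15]),flat(92),0,1)
```

```text
t 17.98 p [0.6334 0.1212 0.2382] q [ 0.29  0.43  1.33 -0.39  1.47  0.25] F [-1.1  0.1 -1.6] w 0.0293
rows needed lin 3.4 ang 3.2 | dist 0.1436 ang 22.73
[0, -0.0114, 0.0008, 0.0139, 0.0033, 0.0489, 0.0078] x8
```

Request:
apply_moves --moves '[0,-0.0114,0.0008,0.011,0.003,0.049,0.008,0,-0.0114,0.0008,0.011,0.003,0.049,0.008,0,-0.0114,0.0008,0.011,0.003,0.049,0.008,0,-0.0114,0.0008,0.011,0.003,0.049,0.008,0,-0.0114,0.0008,0.011,0.003,0.049,0.008,0,-0.0114,0.0008,0.011,0.003,0.049,0.008,0,-0.0114,0.0008,0.011,0.003,0.049,0.008,0,-0.0114,0.0008,0.011,0.003,0.049,0.008]'

```text
clock: 18.65
position: [0.6475, -0.0071, 0.1888]
ee_rot: [0.006, 0.698, 0.716, 0.01]
contact_force: [0.3, -0.0, -1.5]
width: 0.0296
```

Run:
```python
from plan import *
planc(np.array([.649,.009,.05]),flat(92),0,1)
```

```text
t 18.65 p [ 0.6475 -0.0071  0.1888] q [-0.12  0.4   1.43  0.01  1.29 -0.15] F [ 0.3 -0.  -1.5] w 0.0296
rows needed lin 3.4 ang 0.2 | dist 0.1398 ang 1.41
[0, 0.002, 0, 0.0174, 0.0029, -0.0005, -0.001] x8
```

Request:
apply_moves --moves '[0,0.004,0,0.01,0.003,0,-0.001,0,0.004,0,0.02,0.003,0,-0.001,0,0.004,0,0.022,0.003,0,-0.001,0,0.002,0,0.022,0.003,0,-0.001,0,0.002,0,0.022,0.003,0,-0.001,0,0,0,0.022,0.003,0,-0.001,0,0,0,0.018,0.003,0,-0.001,0,0,0,0.004,0,0,0]'

```text
clock: 19.32
position: [0.647, -0.012, 0.0533]
ee_rot: [0.008, 0.698, 0.716, -0.002]
contact_force: [-0.1, 0.5, -1.2]
width: 0.0293
```

Run:
```python
from plan import *
planc(np.array([.649,.009,.0125]),flat(92),0,1)
```

```text
t 19.32 p [ 0.647  -0.012   0.0533] q [-0.12  0.51  1.6  -0.02  1.02 -0.14] F [-0.1  0.5 -1.2] w 0.0293
rows needed lin 1.1 ang 0.2 | dist 0.0459 ang 1.14
[0, 0.0027, 0.0003, 0.0051, 0.0011, 0.0018, -0.0013] x8
```

Request:
apply_moves --moves '[0,0.005,0,0,0.002,0.004,-0.002,0,0.008,0.001,0.003,0.002,0.004,-0.002,0,0.007,0.001,0.006,0.002,0.004,-0.002,0,0.002,0,0.008,0.002,0.002,-0.002,0,0,0,0.008,0,0,0,0,0,0,0.006,0,0,0,0,0,0,0.002,0,0,0,0,0,0,0,0,0,0]'

```text
clock: 19.98
position: [0.6507, 0.0109, 0.0228]
ee_rot: [0.004, 0.694, 0.72, 0.002]
contact_force: [-0.5, 0.2, -0.8]
width: 0.0292
```

Run:
```python
from plan import *
planc(np.array([.649,.009,.0122]),flat(92),0,1)
p,R,_=cur();print(R.as_matrix()[:,2].round(4))
```

```text
t 19.98 p [0.6507 0.0109 0.0228] q [-0.09  0.55  1.62 -0.    0.97 -0.12] F [-0.5  0.2 -0.8] w 0.0292
rows needed lin 0.3 ang 0.1 | dist 0.0109 ang 0.47
[0, -0.0002, -0.0002, 0.0013, 0.001, 0.0003, 0.0001] x8
[ 0.0078 -0.0024 -1.    ]
```

Request:
apply_moves --moves '[0,-0.001,-0.001,0.003,0.004,0.001,0,0,-0.001,-0.001,0.003,0.004,0.001,0,0,0,0,0.003,0,0,0,0,0,0,0.001,0,0,0,0,0,0,0.001,0,0,0,0,0,0,0,0,0,0,0,0,0,0,0,0,0,0,0,0,0,0,0,0]'

```text
clock: 20.65
position: [0.6495, 0.0077, 0.0123]
ee_rot: [0.001, 0.695, 0.719, 0.0]
contact_force: [0.4, -0.3, -0.9]
width: 0.0296
```

Run:
```python
from plan import *
planc(np.array([.649,.009,.0122]),flat(92),0,1)
p,R,_=cur();print(R.as_matrix()[:,2].round(4))
```

```text
t 20.65 p [0.6495 0.0077 0.0123] q [-0.09  0.56  1.62 -0.    0.95 -0.13] F [ 0.4 -0.3 -0.9] w 0.0296
rows needed lin 0.0 ang 0.0 | dist 0.0014 ang 0.07
[0, 0.0002, -0.0001, 0, 0.0001, 0.0001, 0] x8
[ 9.e-04 -8.e-04 -1.e+00]
```

Request:
apply_moves --moves '[0,0,0,0.001,0,0,0,0,0,0,0.0005,0,0,0,0,0,0,0,0,0,0,0.032,0,0,0,0,0,0,0.04,0,0,0,0,0,0,0.06,0,0,0,0,0,0,0.07,0,0,0,0,0,0,0.07,0,0,0,0,0,0]'

```text
clock: 21.32
position: [0.6502, 0.0076, 0.0116]
ee_rot: [0.001, 0.695, 0.719, 0.001]
contact_force: [0.1, -0.3, -0.5]
width: 0.0699
```

Request:
apply_moves --moves '[0.07,0,0,-0.008,0,0,0,0.07,0,0,-0.015,0,0,0,0.07,0,0,-0.025,0,0,0,0.07,0,0,-0.025,0,0,0,0.07,0,0,-0.025,0,0,0,0.07,0,0,-0.025,0,0,0,0.07,0,0,-0.015,0,0,0,0.07,0,0,0,0,0,0]'

```text
clock: 21.98
position: [0.6488, 0.0079, 0.1569]
ee_rot: [-0.0, 0.695, 0.719, -0.001]
contact_force: [0.0, -0.1, 0.7]
width: 0.0696
```

Run:
```python
from plan import *
from face import *
stat();d=snap("wrist","w9");t=snap("top","t9");snap("side","s9")
P=pts(d);m=np.isfinite(P[...,2])&(abs(P[...,0]-.649)<.06)&(abs(P[...,1]-.009)<.1)&(P[...,2]>.025)&(P[...,2]<.06)
nl,l,s,ct=cv2.connectedComponentsWithStats(m.astype(np.uint8));i=1+s[1:,4].argmax();S=P[l==i]
print(len(S),cv2.minAreaRect(S[:,:2].astype(np.float32)),np.percentile(S[:,2],[5,50,95]))
c,n,b=fitplane(S[S[:,2]<.0385]);print(n,b.mean())
f=knob(21)
P=pts(t);h=(P-K)@nf;m=np.isfinite(h)&(abs(h-.042)<.004)&(np.linalg.norm(P-K-.042*nf,axis=-1)<.045);S=P[m]-K
print("knob",m.sum(),cv2.minAreaRect(np.stack([S@u,S@w],-1).astype(np.float32)))
```

```text
t 21.98 p [0.6488 0.0079 0.1569] q [-0.09  0.43  1.45 -0.    1.26 -0.13] F [ 0.  -0.1  0.7] w 0.0696
6392 ((0.6497049927711487, 0.006251022219657898), (0.045896586030721664, 0.14920276403427124), 2.6102185249328613) [0.03379602 0.03662305 0.0425037 ]
[ 0.00302495 -0.00168265  0.99999401] 0.9558591697320021
knob 197 ((-0.0014094505459070206, 0.001669507473707199), (0.059908073395490646, 0.015564308501780033), 20.024776458740234)
```

View pics/t9.png

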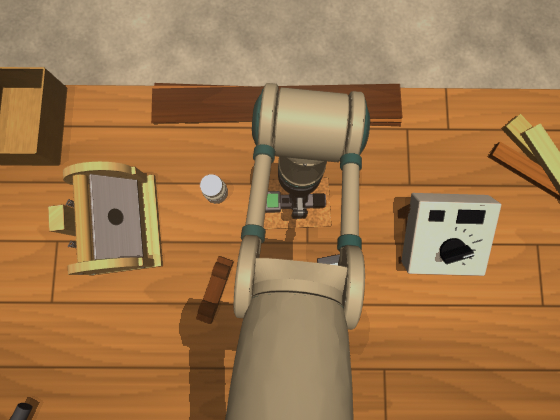

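View pics/w9.png

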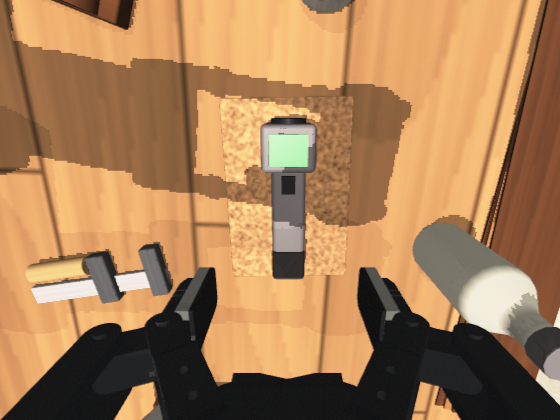

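Run:
```python
from look import *
d=load("w9");R=np.array(d["R"]);t=np.array(d["t"]);C=-R.T@t
q=[]
for u,v in [(222,98),(353,97),(345,275),(233,276)]:
    r=R.T@np.array([(u-d["cx"])/d["fx"],(v-d["cy"])/d["fy"],1]);q.append(C+r*(.004-C[2])/r[2])
print(np.round(q,4),np.mean(q,0))
from rig import workorder,manip
print(manip.get_state()["contact_force"],manip.get_state()["clock"])
```

```text
[[ 0.5877  0.095   0.004 ]
 [ 0.704   0.0999  0.004 ]
 [ 0.7139 -0.0785  0.004 ]
 [ 0.5939 -0.0841  0.004 ]] [0.64985967 0.00809518 0.004     ]
[-0.64919877 -0.12882242 -0.66565402] 22.1333
```

Centred to about 2 mm. Handing in.

```bash
python3 -c "
from rig import workorder
print(workorder.sign_off())"
```

```text
the job is handed in; nothing more can be done
None
```

I turned the selector from the first click to the third, aimed the thermometer at the black spot and held it, laid it on the cork mat, and handed the job in at about 22 s of the 67 s allowed. The hand-in gave no verdict, so everything below comes from my own checks.

- **Selector:** after I let go, the wrist camera showed the bar pointing at the long tick, at 21.3° against about 21.2° expected for the third click. A coarser top-camera view at the end read 20.0°, which is still well inside the allowed band.
- **Aiming:** I held the thermometer for about 2.7 s with no measurable drift. The worked-out spot position was 161 mm from its middle, so the nose was 86 mm away. The line of sight was about 3 mm off sideways and 2 mm off in height, and 0.5° from square. The spot's position agreed between the top and side cameras to within half a pixel.
- **Laying down:** the thermometer lies flat, within 0.2°, display up. Its middle is about 2 mm from the mat's centre and the gripper is about 15 cm above the mat.
- **Bystanders and bending machine:** the jar and block look unmoved in the last top picture. The arm partly hides the clamp and bottle there, but the wrist picture shows both in place. I measured none of the four. Nothing I saw or felt suggested contact with the bending machine.

No check failed.

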